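# Wind the slab roller's bed out to its loading stop

## Task

Get the slab roller ready for the next slab: wind its plywood bed all the way towards you (the robot's side), until its near edge is fully home against the near end stop. Wind it by pushing the spokes of the hand wheel round with a fingertip, one spoke after another, the top of the wheel going away from you. Do not force the wheel once the bed meets its stop, do not push on the bed itself, leave the cup, the rolling pin and the wooden strips where they are, and finish with the hand clear.

Things in the scene. Friction and masses are not known exactly. Their poses are not given: they have to be found in the camera images.
- slab_roller: grey table-top slab roller, 630 mm long, fixed; origin on the table straight below its wheel's hub; x is level, from its near (robot) end to its far end, within 0.2 rad of the robot's x; y goes from the wheel to the frame, z up. Rails at y = 85 and 415 mm, 30 mm wide, tops at z = 98; over them at x = -45 to 45 the roller's bearings and screw knobs, tops at z = 240 mm
- wheel: hand wheel of four bare spokes in an upright cross, outside the frame (its -y side is open). Origin at the hub's centre in the spokes' plane, 160 mm above the table; hub 24 mm radius, 44 mm long. Spokes are 14 mm steel bars ending in 26 mm black balls centred 125 mm from the origin, along its own +z, +x, -z, -x. It turns about its y axis (the slab_roller's y)
- roller (a joint): angle of roller and wheel, rad. At 0 a spoke stands straight up; grows as the top of the wheel goes towards slab_roller +x (away from the robot), each spoke leaning over by this angle. At 3.40 the bed is home and the wheel stops hard, a spoke then 0.26 past upright. Starts at 0 to 1.5. Friction takes about 0.4 N m (3 to 5 N at a spoke) and holds it where it is left
- bed_carriage (a joint): how far the bed has come towards the robot, in m: 0 at the far end, 0.129 fully home against the near stop. Driven by the roller, 38 mm per rad; turning the top of the wheel away from the robot brings the bed towards the robot
- bed_board: the bed: plywood board 460 x 294 x 18 mm lying between the rails under the steel roller, top 109 mm above the table. Origin at the centre of its underside, near edge 230 mm from it towards slab_roller -x. The near end stop is the dark steel bar across the robot's end of the frame (face at slab_roller x = -297 mm, top 122 mm above the table)
- cup: loose terracotta cup, 76 mm across, 85 mm tall, standing beside the wheel on its -y side; origin at the centre of its foot
- rolling_pin: loose wooden rolling pin lying about along slab_roller x, 400 mm long, barrel 46 mm in diameter; origin under its middle, on the table
- strips: loose pair of wooden thickness strips lying on one another, 240 x 34 x 18 mm; origin at the centre of the underside

How it is judged:
On the way:
1. the fingers push on the wheel (contact force between the fingers and wheel above 0.5 N), for 0.2 s.
At the end, for the whole second after the job is handed in: The bed is home against the near stop (within 5 mm of its 129 mm travel, wheel within 0.13 rad of its end), the wheel at rest, and the cup, strips and rolling pin within 20 mm of where they were (value of joint bed_carriage above 0.1242 m and value of joint roller above 3.27 rad and velocity of joint roller between -0.05 and 0.05 rad/s and distance of each of cup, strips, rolling_pin from where it was at the start of the episode below 0.02 m); the robot touches nothing.
It fails at once if the bed is pushed directly (over 1 N) (contact force between any of the fingers, the arm and bed_board above 1 N).
It fails at once if the wheel is forced (over 80 N on it) (contact force between any of the fingers, the arm and wheel above 80 N).
It fails at once if a bystander is shoved, lifted or carried (over 30 mm) (distance of any of cup, strips, rolling_pin from where it was at the start of the episode above 0.03 m).
It fails at once if the cup is tipped (angle between cup's own z axis and vertical above 0.3 rad).
It also fails if it takes over 58 s, if anything falls off the work surface, if the arm or the gripper's body presses on something with over 40 N, if the wrist force passes 120 N, or if a joint passes its speed limit or range.

## Robot

A 6-joint arm with a two-finger parallel gripper is mounted at the origin on the work surface. World frame = base frame: x ahead of the robot, y to its left, z up, the work surface at z = 0. Lengths are in m, angles in rad, forces in N, time in s.
With the tool pointing down it reaches from about 0.35 to 0.85 m from the base axis. Payload 8.1 kg.
Tool frame: the origin (TCP) lies midway between the tips of the shut fingers; the grasp point (between the pads) lies 19 mm behind it; z points along the fingers, y is the line along which they close (so a half turn about z gives the same grasp; the last joint's range is limited). The gripper opens to 93 mm and grips with 3 to 60 N. Pads are 15 mm wide; open, the fingers measure 128 mm over their backs; the gripper's body (75 mm by 188 mm) begins 65 mm behind the grasp point.
Start: joints at [1.202, 0.13, 1.488, -0, 1.523, -0.085], TCP at [0.168, 0.576, 0.183] pointing down, gripper open.
Joint ranges: [-2.96, 2.96], [-0.89, 2.26], [0.02, 2.5], [-1.34, 4.48], [0, 2.73], [-2.66, 2.66]. Speed limits (rad/s): [2.39, 2.39, 2.79, 3.14, 3.14, 3.14].

## Interface

Orientations are given as a rotation vector (axis times angle).
In Python, from plant import read_state, read_camera, camera_model, close_job gives the robot as it stands. The module is installed in compiled form; this text tells all that it offers.
- The arm moves only by the tool carry_out, never from a script. Its argument "moves" is a list of rows, each an object of numbers: "jaw": the finger opening in m, from 0 to 0.093; "dx", "dy", "dz": the shift along the tool's x, y, z in m; "yaw": the turn about the tool's z in rad. In form: [{"jaw": .., "dx": .., "dy": .., "dz": .., "yaw": ..}, ...]. A call has 1 to 8 rows; each row shifts and turns the commanded pose from where the row before left it, along the tool's axes as they then stand; what a row does not reach is not made up. A row lasts 1/8 s, in which the tool goes at most 62.5 mm and 10.7 degrees, less where a joint would pass 70% of its speed; a pose out of reach is approached as far as the arm can. A call is refused whole if a number of a shift passes 0.0625 or a number of a turn 0.188, either way. A call with a gripper value outside its range is refused whole. The fingers move at their own pace and stop on an object; "grip_force" is the grip in N (left out, the last holds). Time passes only in rows, so rows that do not move let the fingers close. It gives the time, the measured TCP pose, the force, the opening and the grip force at its end, in the units of the state.
- read_state(): the state, without advancing time (a new reading comes with each control period).
- read_camera(name): name is "side" or "top"; returns the picture (384x512x3 uint8, red, green, blue); there is no depth.
- camera_model(name): a dict with "camera_matrix" (3x3 intrinsics, pixels), "view" (4x4, takes a point from world to camera coordinates). Camera axes: x right, y up, looking along -z (the intrinsics and any distortion apply to the point x, -y, -z); pixel columns grow to the right and rows downward; lengths in m; the calibration is good to about 2 mm. A picture is of the moment at which its call begins. camera_model takes no time and is no camera call.
- close_job(): hands the job in; it is judged then, once.
The state is a dict: "t": time; "q": joint angles; "dq": joint speeds; "joint_torque": joint torques, N m; "tool_pos": TCP position; "orientation": TCP orientation; "force": force on the tool from outside, world axes, zero at the start; "wrist_torque": the same for the moment, N m; "opening": finger opening in m; "gripper_force": force on a finger pad.
Only numpy, scipy, OpenCV 4.12 (cv2) and the standard library are available. Lean on these libraries where they do the work, as an engineer would, in place of code of your own. Each camera call takes 0.05 s, during which the arm holds its last target. There are 200 camera calls.

## Working session

There is one attempt and no reset: what is moved stays moved. The work goes in short steps, Python scripts to look and compute and a tool call to move; the robot and the scene stay as the last step left them, time stands still between calls to the robot, and variables do not carry over. Pictures are saved under pics/ and viewed, at most 10 in all, crops included, and the job is handed in when it is done.

Besides the shell and the picture viewer there is one more tool, called as a command line: name --argument value ..., lists and objects as JSON in quotes. carry_out: Moves the arm, as the interface text tells. Its arguments: {"type":"object","properties":{"moves":{"type":"array","items":{"type":"object","properties":{"jaw":{"type":"number"},"dx":{"type":"number"},"dy":{"type":"number"},"dz":{"type":"number"},"yaw":{"type":"number"}}}},"grip_force":{"type":"number"}},"required":["moves"]}

```bash
mkdir -p pics; python3 - <<'E'
from plant import *
import cv2,json
for n in("side","top"):
    im=read_camera(n); cv2.imwrite(f"pics/{n}0.png",im[:,:,::-1]); m=camera_model(n); print(n,m["camera_matrix"],m["view"],[k for k in m])
s=read_state(); print(s)
E
```

```text
side [[470.69403411   0.         260.08202155]
 [  0.         470.69403411 192.10244202]
 [  0.           0.           1.        ]] [[ 0.50601008  0.86249394  0.00761634 -0.2276844 ]
 [-0.51292549  0.29380172  0.80659035  0.20290867]
 [ 0.69344159 -0.41204946  0.59106176 -1.63237692]
 [ 0.          0.          0.          1.        ]] ['camera_matrix', 'view']
top [[435.16580682   0.         257.94586714]
 [  0.         435.16580682 196.9968162 ]
 [  0.           0.           1.        ]] [[ 0.01321235 -0.99959388  0.02524905 -0.05599762]
 [ 0.993185    0.01604355  0.11543898 -0.57173388]
 [-0.11579718  0.02355175  0.99299362 -1.04098418]
 [ 0.          0.          0.          1.        ]] ['camera_matrix', 'view']
{'t': 0.1, 'q': array([ 1.20157698e+00,  1.31067728e-01,  1.48917329e+00,  4.09745307e-06,
        1.52301200e+00, -8.53985168e-02]), 'dq': array([ 4.02296743e-04,  2.53135184e-03, -2.04097442e-03,  2.50023011e-04,
        5.17588724e-05,  1.66923880e-04]), 'joint_torque': array([ 1.27948988e-03, -5.61346972e+01, -4.93093085e+01,  7.70084909e-02,
        2.91398785e-02, -7.62579998e-05]), 'tool_pos': array([0.16778257, 0.57546266, 0.18240151]), 'orientation': array([-4.44276523e-01, -3.10963670e+00,  2.53925796e-03]), 'force': array([-0.21570011,  0.35992098, -0.1972385 ]), 'wrist_torque': array([ 0.04099081, -0.00604323, -0.01558355]), 'gripper_force': 0.0, 'opening': 0.09309110036553382}
```

View pics/side0.png

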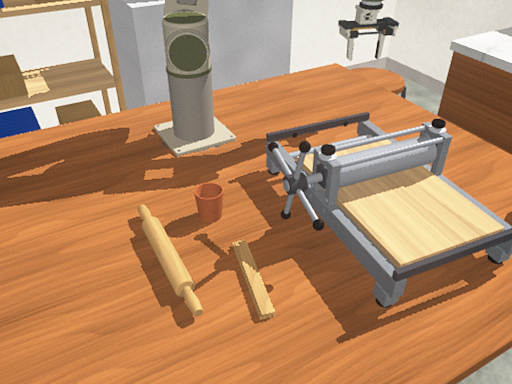

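View pics/top0.png

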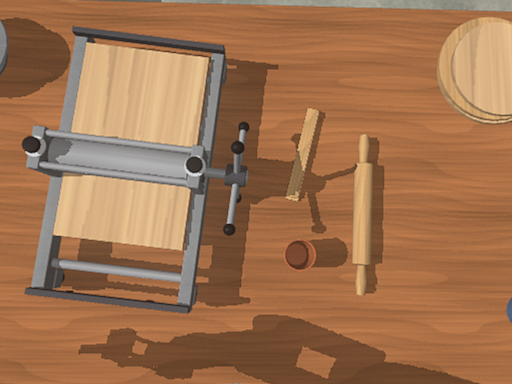

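The side view shows the wheel balls near (304,147), (274,147), (286,214) and (319,224), and the cup at (209,203). The top view shows the balls at (244,127), (238,147) and (229,229), the hub at (236,176) and the cup at (300,255). I'll triangulate the balls next.

```bash
cat > h.py <<'E'
import numpy as np, cv2
from plant import *
def ray(n,uv):
    m=camera_model(n);V=m["view"];R=V[:3,:3];c=-R.T@V[:3,3]
    d=np.linalg.inv(m["camera_matrix"])@[uv[0],uv[1],1];d=R.T@(d*[1,-1,-1]);return c,d/np.linalg.norm(d)
def tri(a,b):
    c,d=ray("side",a);e,f=ray("top",b)
    s=np.linalg.lstsq(np.c_[d,-f],e-c,rcond=None)[0];P,Q=c+s[0]*d,e+s[1]*f
    return (P+Q)/2,np.linalg.norm(P-Q)
def plane(n,uv,z):
    c,d=ray(n,uv);return c+d*(z-c[2])/d[2]
def blobs(n,im,box,thr=75):
    x0,y0,x1,y1=box;m=(im[y0:y1,x0:x1].max(2)<thr).astype(np.uint8)
    k,_,st,ce=cv2.connectedComponentsWithStats(m)
    return [(ce[i]+[x0,y0],st[i,4]) for i in range(1,k) if st[i,4]>15]
E
python3 - <<'E'
from h import *
S=cv2.imread("pics/side0.png");T=cv2.imread("pics/top0.png")
print("S",[(c.round(1),a) for c,a in blobs("side",S,(262,130,335,240))]);print("T",[(c.round(1),a) for c,a in blobs("top",T,(215,110,255,245))])
for nm,a,b in(("up",(304.5,147),(238,147.5)),("far",(319,224),(244,127)),("near",(274,147),(229,229.5))):
    print(nm,tri(a,b))
# knobs, frame long rails
print("knobs",plane("top",(31,145),.24),plane("top",(194,165),.24))
print("stop near corners",plane("top",(27,290),.122),plane("top",(189,307),.122),"far stop",plane("top",(74,30),.122),plane("top",(224,48),.122))
print("bed near edge",plane("top",(54,236),.109),plane("top",(183,250),.109))
print("cup",plane("top",(300,254),.085))
E
```

```text
S [(array([294.2, 133. ]), np.int32(43)), (array([279.6, 135.6]), np.int32(50)), (array([268. , 137.5]), np.int32(16)), (array([304.1, 146.6]), np.int32(97)), (array([271.9, 146. ]), np.int32(60)), (array([327.6, 149.4]), np.int32(119)), (array([322. , 174.4]), np.int32(134)), (array([273.1, 172.7]), np.int32(19)), (array([296.7, 184. ]), np.int32(214)), (array([284.9, 214.9]), np.int32(54)), (array([317.8, 224.6]), np.int32(95))]
T [(array([215.8, 119.6]), np.int32(28)), (array([243.6, 126.1]), np.int32(73)), (array([237.3, 147.2]), np.int32(136)), (array([229., 169.]), np.int32(66)), (array([242.7, 169. ]), np.int32(51)), (array([241.5, 184.1]), np.int32(24)), (array([229.2, 183.2]), np.int32(24)), (array([238.3, 198.8]), np.int32(28)), (array([228.8, 229.1]), np.int32(112))]
up (array([ 0.63967053, -0.00191635,  0.27753638]), np.float64(0.0003456622401096384))
far (array([ 0.72419629, -0.0103816 ,  0.12420583]), np.float64(0.001966452012348867))
near (array([0.4855981 , 0.01664177, 0.19234035]), np.float64(0.002601919776615888))
knobs [0.64551158 0.41129156 0.24      ] [0.61087872 0.08621311 0.24      ]
stop near corners [0.34977185 0.45585217 0.122     ] [0.31697696 0.10248086 0.122     ] far stop [0.9494952  0.39118663 0.122     ] [0.91412474 0.03911542 0.122     ]
bed near edge [0.46815405 0.41111956 0.109     ] [0.44072825 0.12156461 0.109     ]
cup [ 0.43487411 -0.14580653  0.085     ]
```

```bash
cat >> h.py <<'E'
from scipy.spatial.transform import Rotation as Ro
H=np.array([.605,.003,.160]); A=-.107
RS=Ro.from_euler('z',A).as_matrix()
def slab(p): return RS.T@(np.array(p)-H)
def tip(phi,r):
    u=np.array([np.sin(phi),np.cos(phi)]);n=np.array([-np.cos(phi),np.sin(phi)])
    return r*u+n*(7+7.5*abs(np.cos(phi)))
def where():
    s=read_state();R=Ro.from_rotvec(s["orientation"]).as_matrix()
    yaw=np.arctan2(R[0,1],R[1,1])
    print("slab mm",(slab(s["tool_pos"])*1e3).round(1),"tooly err",round(A+yaw,3),"F",s["force"].round(1),"t",s["t"]);return s,R
E
python3 - <<'E'
from h import *
s,R=where()
Rt=RS@np.diag([-1,1,-1]); d=Rt.T@(H+RS@np.array([0.002,0,.175])-s["tool_pos"]);print("delta in aligned tool axes",d)
pp=None
for p in np.linspace(.2,1.9,18):
    q=tip(p,np.interp(p,[.2,1.2,1.9],[84,94,99]));print(round(p,2),q.round(1),None if pp is None else (-(q-pp)).round(1));pp=q
E
```

```text
slab mm [-495.9  522.5   22.4] tooly err 0.177 F [-0.2  0.4 -0.2] t 0.1
delta in aligned tool axes [-0.49785366 -0.52249568 -0.15259849]
0.2 [ 2.6 85.2] None
0.3 [11.6 85.4] [-9.  -0.2]
0.4 [20.7 84.6] [-9.1  0.8]
0.5 [29.8 82.9] [-9.1  1.8]
0.6 [38.8 80.1] [-9.   2.8]
0.7 [47.6 76.3] [-8.8  3.8]
0.8 [56.  71.5] [-8.5  4.8]
0.9 [64.  65.7] [-8.   5.8]
1.0 [71.4 59. ] [-7.4  6.7]
1.1 [78.2 51.5] [-6.7  7.6]
1.2 [84.1 43.1] [-5.9  8.3]
1.3 [88.9 34. ] [-4.8  9.1]
1.4 [92.6 24.4] [-3.8  9.6]
1.5 [95.4 14.3] [-2.7 10.1]
1.6 [97.   4.4] [-1.7  9.9]
1.7 [97.8 -4.7] [-0.8  9.1]
1.8 [ 97.7 -13.9] [0.1 9.2]
1.9 [ 96.7 -23.1] [1.  9.2]
```

carry_out --moves '[{"jaw": 0,"yaw": -0.177},{"dz": -0.05},{"dz": -0.05},{"dz": -0.053},{"dx": -0.038,"dy": -0.04},{"dx": -0.038,"dy": -0.04},{"dx": -0.038,"dy": -0.04},{"dx": -0.038,"dy": -0.04}]'

```text
invalid input at $.moves[0]: expected keys jaw, dx, dy, dz, yaw
```

carry_out --moves '[{"dx": -0.038,"dy": -0.04},{"dx": -0.038,"dy": -0.04},{"dx": -0.038,"dy": -0.04},{"dx": -0.038,"dy": -0.04},{"dx": -0.038,"dy": -0.04},{"dx": -0.038,"dy": -0.04},{"dx": -0.038,"dy": -0.04},{"dx": 0}]'

```text
invalid input at $.moves[0]: expected keys jaw, dx, dy, dz, yaw
```

```bash
python3 -c "
from h import *
where()"
```

```text
slab mm [-495.9  522.5   22.4] tooly err 0.177 F [-0.2  0.4 -0.2] t 0.1
```

carry_out --moves '[{"jaw": 0,"dx": 0,"dy": 0,"dz": 0,"yaw": -0.177},{"jaw": 0,"dx": 0,"dy": 0,"dz": -0.05,"yaw": 0},{"jaw": 0,"dx": 0,"dy": 0,"dz": -0.05,"yaw": 0},{"jaw": 0,"dx": 0,"dy": 0,"dz": -0.053,"yaw": 0},{"jaw": 0,"dx": -0.038,"dy": -0.04,"dz": 0,"yaw": 0},{"jaw": 0,"dx": -0.038,"dy": -0.04,"dz": 0,"yaw": 0},{"jaw": 0,"dx": -0.038,"dy": -0.04,"dz": 0,"yaw": 0},{"jaw": 0,"dx": -0.038,"dy": -0.04,"dz": 0,"yaw": 0}]'

```text
t: 1.1
tool_pos: [0.3027, 0.3991, 0.3359]
orientation: [-0.167, -3.137, 0.001]
force: [0.3, 0.6, -0.0]
opening: 0.0176
gripper_force: 0.0
```

carry_out --moves '[{"jaw": 0,"dx": -0.038,"dy": -0.04,"dz": 0,"yaw": 0},{"jaw": 0,"dx": -0.038,"dy": -0.04,"dz": 0,"yaw": 0},{"jaw": 0,"dx": -0.038,"dy": -0.04,"dz": 0,"yaw": 0},{"jaw": 0,"dx": -0.038,"dy": -0.04,"dz": 0,"yaw": 0},{"jaw": 0,"dx": -0.038,"dy": -0.04,"dz": 0,"yaw": 0},{"jaw": 0,"dx": -0.038,"dy": -0.04,"dz": 0,"yaw": 0},{"jaw": 0,"dx": -0.038,"dy": -0.04,"dz": 0,"yaw": 0},{"jaw": 0,"dx": 0,"dy": 0,"dz": 0,"yaw": 0}]'

```text
t: 2.1
tool_pos: [0.5378, 0.0907, 0.3347]
orientation: [-0.175, -3.134, 0.002]
force: [-0.5, 0.9, 0.2]
opening: 0.0006
gripper_force: 0.0
```

```bash
python3 -c "
from h import *
where()"
```

```text
slab mm [-76.2  80.  174.7] tooly err 0.005 F [-0.5  0.9  0.2] t 2.1
```

carry_out --moves '[{"jaw": 0,"dx": -0.035,"dy": -0.04,"dz": 0,"yaw": 0},{"jaw": 0,"dx": -0.036,"dy": -0.04,"dz": 0,"yaw": 0},{"jaw": 0,"dx": 0,"dy": 0,"dz": 0,"yaw": 0},{"jaw": 0,"dx": 0,"dy": 0,"dz": 0.03,"yaw": 0},{"jaw": 0,"dx": 0,"dy": 0,"dz": 0.03,"yaw": 0},{"jaw": 0,"dx": 0,"dy": 0,"dz": 0.03,"yaw": 0},{"jaw": 0,"dx": 0,"dy": 0,"dz": 0,"yaw": 0}]'

```text
t: 2.98
tool_pos: [0.5965, 0.0084, 0.2435]
orientation: [-0.165, -3.132, -0.001]
force: [-0.3, -0.1, -0.9]
opening: 0.0004
gripper_force: 0.0
```

```bash
python3 -c "
from h import *
where()
a=read_camera('side')[90:290,200:420];b=read_camera('top')[80:280,150:370]
cv2.imwrite('pics/c1.png',cv2.resize(np.hstack([a,b]),(800,364))[:,:,::-1])"
```

```text
slab mm [-9.1  4.5 83.5] tooly err -0.002 F [-0.3 -0.1 -0.9] t 2.975
```

View pics/c1.png

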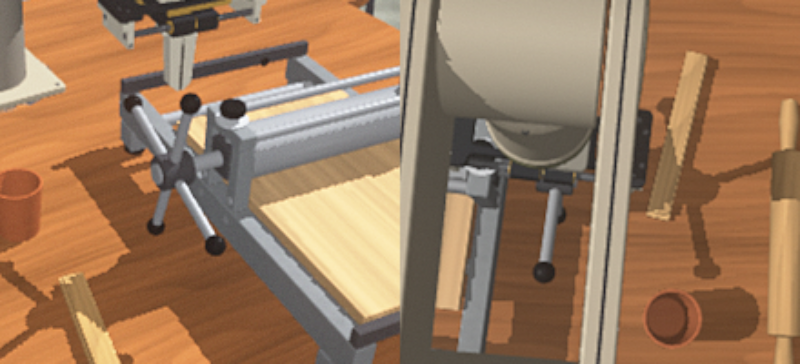

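The crop shows the shut fingers at about side pixel (298,138), on the near side of the upright spoke's ball at (304,147). That is about 9 px higher than the projected TCP, so I'll check it with a zoom.

```bash
python3 -c "
from h import *
s,R=where()
m=camera_model('side')
def proj(p):
    c=m['view'][:3,:3]@p+m['view'][:3,3];q=m['camera_matrix']@(c*[1,-1,-1]);return (q[:2]/q[2]).round(1)
p=s['tool_pos'];print(proj(p),proj(p-R[:,2]*.05),proj(p+R[:,1]*.0175),proj(p-R[:,1]*.0175))
a=read_camera('side')[90:190,240:360]
cv2.imwrite('pics/c2.png',cv2.resize(a,(720,600),interpolation=0)[:,:,::-1])"
```

```text
slab mm [-6.9  4.1 87.4] tooly err -0.001 F [-0.3 -0.5  0.3] t 3.075
[296.8 149.3] [298.  129.9] [303.6 147.7] [290.  150.9]
```

View pics/c2.png

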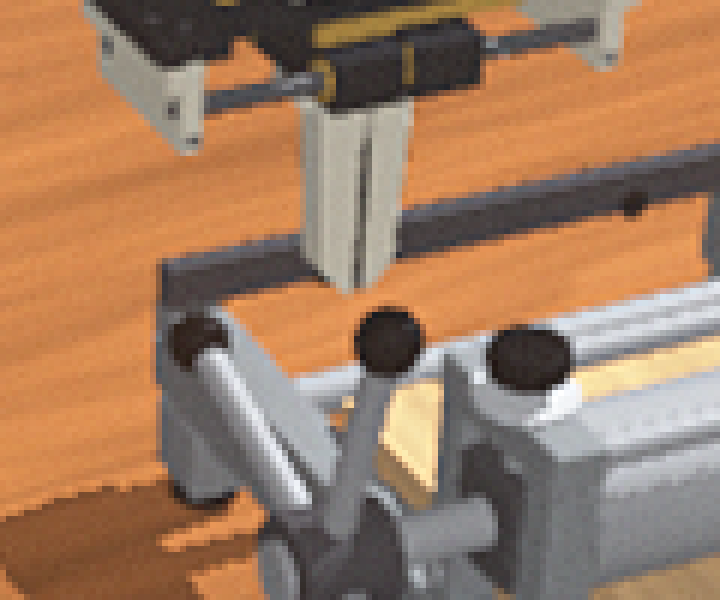

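The zoom shows the finger tip at about (298,139), but the TCP projects to (297,149). I'll make the same comparison in the start picture.

```bash
python3 -c "
from h import *
m=camera_model('side')
def proj(p):
    c=m['view'][:3,:3]@p+m['view'][:3,3];q=m['camera_matrix']@(c*[1,-1,-1]);return (q[:2]/q[2]).round(1)
R=Ro.from_rotvec([-4.44276523e-01, -3.10963670e+00,  2.53925796e-03]).as_matrix();p=np.array([0.1678,0.5755,0.1824])
for s in(-1,1): print([proj(p+R@[0,s*y,z]) for y in(.0465,.064) for z in (0,-.027)])
a=cv2.imread('pics/side0.png')[0:90,320:428]
cv2.imwrite('pics/c3.png',cv2.resize(a,(720,600),interpolation=0))
s=[read_state()['tool_pos'] for _ in range(2)];print(s)
print(Ro.from_rotvec(read_state()['orientation']).as_matrix().round(3))"
```

```text
[array([349.2,  69.3]), array([350.2,  61.8]), array([344.5,  69.8]), array([345.5,  62.2])]
[array([373.9,  67.1]), array([375.1,  59.6]), array([378.5,  66.7]), array([379.7,  59.2])]
[array([0.59920011, 0.00758106, 0.248283  ]), array([0.59920011, 0.00758106, 0.248283  ])]
[[-0.994  0.106  0.002]
 [ 0.106  0.994  0.   ]
 [-0.002  0.    -1.   ]]
```

View pics/c3.png

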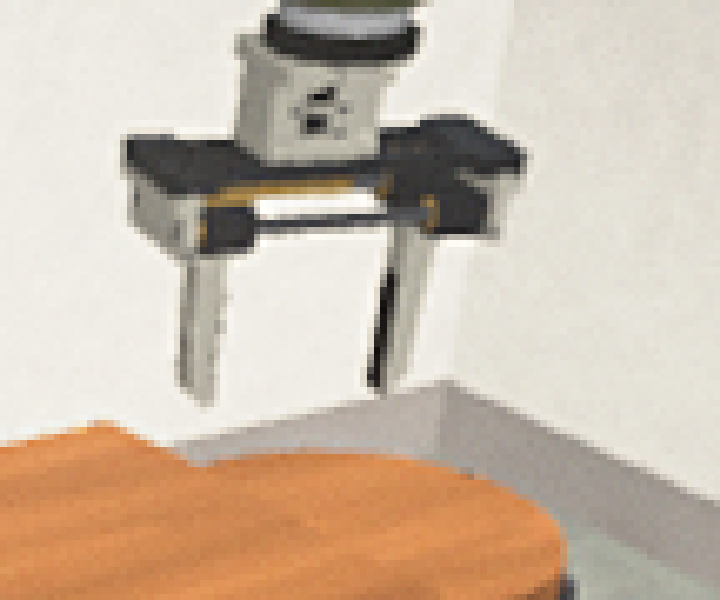

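```bash
python3 -c "
from h import *
for z in(.33,.36,.39): print(z,plane('top',(288.6,161.7),z),plane('top',(288.6,141.6),z),plane('top',(288.6,181.8),z), slab(plane('top',(288.6,161.7),z)))
im=read_camera('top')
m=(im[120:230,262:300].max(2)<75).astype(np.uint8);k,_,st,ce=cv2.connectedComponentsWithStats(m);print([(st[i]+[262,120,0,0,0],ce[i]+[262,120]) for i in range(1,k) if st[i,4]>60])
"
```

```text
0.33 [ 0.6029747  -0.09505984  0.33      ] [ 0.64004534 -0.09487205  0.33      ] [ 0.56630451 -0.0952456   0.33      ] [ 0.00845868 -0.09771532  0.17      ]
0.36 [ 0.59694671 -0.09222853  0.36      ] [ 0.63257511 -0.09204804  0.36      ] [ 0.56170319 -0.09240706  0.36      ] [ 0.00216279 -0.09554397  0.2       ]
0.39 [ 0.59091872 -0.08939721  0.39      ] [ 0.62510489 -0.08922404  0.39      ] [ 0.55710186 -0.08956852  0.39      ] [-0.0041331  -0.09337261  0.23      ]
[(array([278, 140,  11,  43, 307]), array([282.91205212, 160.34201954]))]
```

The horizontal position agrees with the top view. The side view puts the tip about 27 mm higher than reported. I'll lower the finger by that much and test by pushing part of the way.

carry_out --moves '[{"jaw": 0,"dx": 0,"dy": -0.004,"dz": 0.03,"yaw": 0},{"jaw": 0,"dx": -0.01,"dy": 0,"dz": 0,"yaw": 0},{"jaw": 0,"dx": -0.009,"dy": 0,"dz": 0,"yaw": 0},{"jaw": 0,"dx": -0.009,"dy": 0,"dz": 0.001,"yaw": 0},{"jaw": 0,"dx": -0.009,"dy": 0,"dz": 0.002,"yaw": 0},{"jaw": 0,"dx": -0.009,"dy": 0,"dz": 0.003,"yaw": 0},{"jaw": 0,"dx": -0.009,"dy": 0,"dz": 0.004,"yaw": 0},{"jaw": 0,"dx": -0.0085,"dy": 0,"dz": 0.005,"yaw": 0}]'

```text
t: 4.18
tool_pos: [0.6618, -0.0037, 0.2021]
orientation: [-0.167, -3.136, -0.0]
force: [-5.1, 1.7, -0.5]
opening: 0.0006
gripper_force: 2.5
```

```bash
python3 -c "
from h import *
where()
im=read_camera('side')
print([(c.round(1),a) for c,a in blobs('side',im[:,:,::-1],(262,110,335,250))])
cv2.imwrite('pics/c4.png',cv2.resize(im[90:240,240:380],(700,750-150),interpolation=0)[:,:,::-1])"
```

```text
slab mm [57.2 -0.6 42.1] tooly err -0.0 F [-5.1  1.7 -0.5] t 4.175
[(array([329.1, 110.6]), np.int32(17)), (array([299.1, 127.6]), np.int32(983)), (array([327.6, 149.5]), np.int32(118)), (array([318.8, 172.7]), np.int32(217)), (array([273.1, 172.7]), np.int32(19)), (array([296.3, 186.6]), np.int32(174)), (array([276. , 194.6]), np.int32(43)), (array([310. , 233.8]), np.int32(84))]
```

View pics/c4.png

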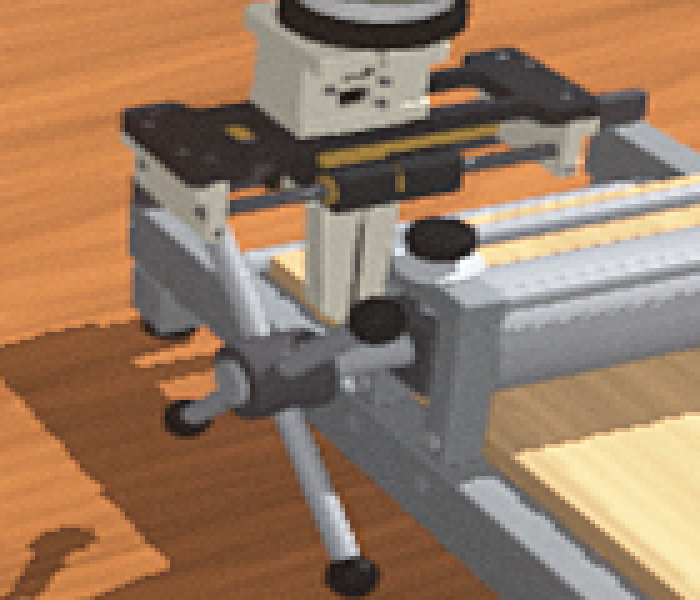

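```bash
cat >> h.py <<'E'
def wheel(uv,n="side"):
    c,d=ray(n,uv);c=slab(c);d=RS.T@d;p=c-d*c[1]/d[1]
    return np.round([p[0]*1e3,p[2]*1e3,np.hypot(p[0],p[2])*1e3],1),round(float(np.arctan2(p[0],p[2])),3)
E
python3 -c "
from h import *
print([wheel(u) for u in((315.4,170),(310.3,233.9),(276,194.4),(304.3,146.8),(318,224.6),(308,171))])"
```

```text
[(array([ 85.5,  88. , 122.7]), 0.771), (array([ 89. , -90.1, 126.7]), 2.362), (array([-95.6, -99.6, 138. ]), -2.377), (array([ 32.4, 116.4, 120.8]), 0.272), (array([117.1, -39.8, 123.7]), 1.899), (array([55.9, 67.3, 87.5]), 0.693)]
```

The upper spoke now leans about 0.78 rad, from its ball at (315,170). That is what a tip 27 mm above the reported z should give, so the offset is confirmed and I'll keep going round the arc.

carry_out --moves '[{"jaw": 0,"dx": -0.008,"dy": 0,"dz": 0.006,"yaw": 0},{"jaw": 0,"dx": -0.0075,"dy": 0,"dz": 0.007,"yaw": 0},{"jaw": 0,"dx": -0.0065,"dy": 0,"dz": 0.0075,"yaw": 0},{"jaw": 0,"dx": -0.006,"dy": 0,"dz": 0.0085,"yaw": 0},{"jaw": 0,"dx": -0.005,"dy": 0,"dz": 0.009,"yaw": 0},{"jaw": 0,"dx": -0.004,"dy": 0,"dz": 0.0095,"yaw": 0},{"jaw": 0,"dx": -0.0025,"dy": 0,"dz": 0.01,"yaw": 0},{"jaw": 0,"dx": -0.0015,"dy": 0,"dz": 0.01,"yaw": 0}]'

```text
t: 5.22
tool_pos: [0.7029, -0.0082, 0.1337]
orientation: [0.168, 3.136, 0.0]
force: [-3.0, 0.8, 4.6]
opening: 0.0006
gripper_force: 2.4
```

```bash
python3 -c "
from h import *
where()
im=read_camera('side')
for c,a in blobs('side',im[:,:,::-1],(255,100,335,250)):
    w=wheel(c)
    if 110<w[0][2]<140: print(c.round(1),a,w)
"
```

```text
slab mm [ 98.5  -0.7 -26.3] tooly err -0.0 F [-3.   0.8  4.6] t 5.225
[287.5 135.6] 130 (array([-46.9, 103.2, 113.4]), -0.427)
[320.8 212.6] 111 (array([122.9,  -1. , 122.9]), 1.579)
[292.  224.8] 56 (array([  -0.3, -131.3,  131.3]), -3.14)
```

carry_out --moves '[{"jaw": 0,"dx": 0,"dy": 0.001,"dz": 0.009,"yaw": 0},{"jaw": 0,"dx": 0,"dy": 0,"dz": 0.009,"yaw": 0},{"jaw": 0,"dx": 0,"dy": 0,"dz": 0.009,"yaw": 0},{"jaw": 0,"dx": 0,"dy": 0,"dz": 0,"yaw": 0}]'

```text
t: 5.78
tool_pos: [0.7023, -0.0076, 0.1061]
orientation: [-0.168, -3.137, 0.001]
force: [0.6, -0.4, 0.3]
opening: 0.0004
gripper_force: 0.1
```

```bash
python3 -c "
from h import *
where()
im=read_camera('side')
for c,a in blobs('side',im[:,:,::-1],(255,100,335,250)):
    w=wheel(c)
    if 110<w[0][2]<140: print(c.round(1),a,w)
cv2.imwrite('pics/c5.png',cv2.resize(im[90:240,240:380],(700,600),interpolation=0)[:,:,::-1])"
```

```text
slab mm [ 97.9  -0.2 -53.9] tooly err 0.0 F [ 0.6 -0.4  0.3] t 5.775
[308.1 144.2] 323 (array([ 47.4, 131. , 139.3]), 0.347)
[271.9 146.2] 57 (array([-127.7,   30.8,  131.4]), -1.334)
[285. 215.] 55 (array([ -40.1, -128.6,  134.7]), -2.839)
[318.  224.3] 94 (array([117.1, -39. , 123.4]), 1.892)
```

View pics/c5.png

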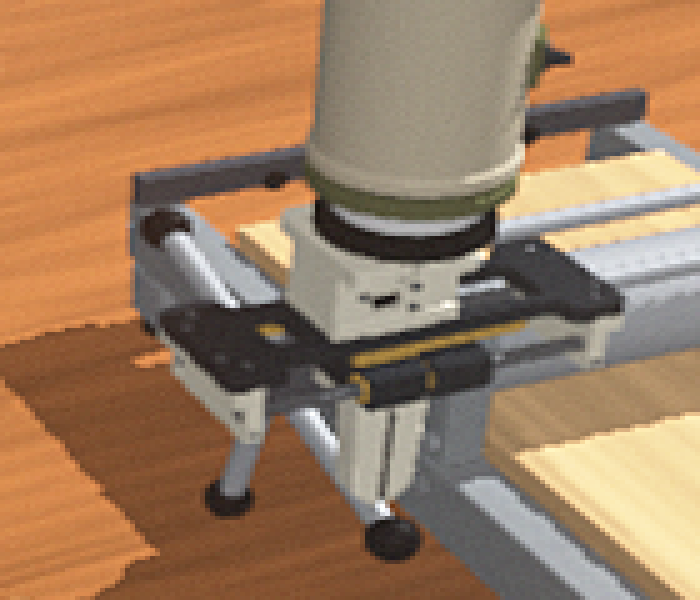

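The pushed spoke's ball is now at about (318,224), so the roller is at about 1.86 and the hand is clear of the upright spoke. I'll lift over and take the next spoke.

carry_out --moves '[{"jaw": 0,"dx": 0,"dy": 0,"dz": -0.04,"yaw": 0},{"jaw": 0,"dx": -0.01,"dy": 0,"dz": -0.048,"yaw": 0},{"jaw": 0,"dx": 0,"dy": 0,"dz": -0.048,"yaw": 0},{"jaw": 0,"dx": 0,"dy": 0,"dz": -0.048,"yaw": 0},{"jaw": 0,"dx": 0,"dy": 0,"dz": 0,"yaw": 0},{"jaw": 0,"dx": 0.058,"dy": 0,"dz": 0,"yaw": 0},{"jaw": 0,"dx": 0.058,"dy": 0,"dz": 0,"yaw": 0},{"jaw": 0,"dx": 0,"dy": 0,"dz": 0,"yaw": 0}]'

```text
t: 6.82
tool_pos: [0.5922, 0.0048, 0.288]
orientation: [-0.167, -3.132, -0.0]
force: [0.9, -0.5, -0.0]
opening: 0.0005
gripper_force: 0.0
```

```bash
python3 -c "
from h import *
where()
im=read_camera('side')
for c,a in blobs('side',im[:,:,::-1],(255,100,335,250)):
    w=wheel(c)
    if 110<w[0][2]<140: print(c.round(1),a,w)
"
```

```text
slab mm [-13.    0.4 128. ] tooly err -0.001 F [ 0.9 -0.5 -0. ] t 6.825
[271.8 146.1] 60 (array([-128.4,   30.7,  132. ]), -1.336)
[304.1 146.6] 93 (array([ 31.5, 116.2, 120.4]), 0.264)
[273.  172.7] 20 (array([-117.1,  -43.6,  125. ]), -1.927)
[285.1 215. ] 55 (array([ -39.5, -128.2,  134.1]), -2.843)
[318.1 224.4] 95 (array([117.3, -38.9, 123.6]), 1.891)
```

carry_out --moves '[{"jaw": 0,"dx": 0,"dy": 0,"dz": 0.035,"yaw": 0},{"jaw": 0,"dx": 0,"dy": 0,"dz": 0.035,"yaw": 0},{"jaw": 0,"dx": -0.012,"dy": 0,"dz": 0,"yaw": 0},{"jaw": 0,"dx": -0.012,"dy": 0,"dz": 0,"yaw": 0},{"jaw": 0,"dx": -0.009,"dy": 0,"dz": 0.001,"yaw": 0},{"jaw": 0,"dx": -0.009,"dy": 0,"dz": 0.002,"yaw": 0},{"jaw": 0,"dx": -0.009,"dy": 0,"dz": 0.003,"yaw": 0},{"jaw": 0,"dx": -0.009,"dy": 0,"dz": 0.004,"yaw": 0}]'

```text
t: 7.88
tool_pos: [0.6578, -0.0026, 0.2123]
orientation: [0.168, 3.136, -0.0]
force: [-5.3, -0.2, 0.7]
opening: 0.0002
gripper_force: 2.4
```

carry_out --moves '[{"jaw": 0,"dx": -0.0085,"dy": 0,"dz": 0.005,"yaw": 0},{"jaw": 0,"dx": -0.008,"dy": 0,"dz": 0.006,"yaw": 0},{"jaw": 0,"dx": -0.0075,"dy": 0,"dz": 0.007,"yaw": 0},{"jaw": 0,"dx": -0.0065,"dy": 0,"dz": 0.0075,"yaw": 0},{"jaw": 0,"dx": -0.006,"dy": 0,"dz": 0.0085,"yaw": 0},{"jaw": 0,"dx": -0.005,"dy": 0,"dz": 0.009,"yaw": 0},{"jaw": 0,"dx": -0.004,"dy": 0,"dz": 0.0095,"yaw": 0},{"jaw": 0,"dx": -0.0025,"dy": 0,"dz": 0.01,"yaw": 0}]'

```text
t: 8.88
tool_pos: [0.7056, -0.0077, 0.1486]
orientation: [0.168, 3.135, -0.0]
force: [-1.3, -1.3, 4.3]
opening: 0.0002
gripper_force: 2.3
```

```bash
python3 -c "
from h import *
where()
im=read_camera('side')
for c,a in blobs('side',im[:,:,::-1],(255,100,335,250)):
    w=wheel(c)
    if 110<w[0][2]<140: print(c.round(1),a,w)
"
```

```text
slab mm [ 1.011e+02  1.000e-01 -1.140e+01] tooly err -0.0 F [-1.3 -1.3  4.3] t 8.875
[289.2 134.1] 141 (array([-39.3, 111. , 117.7]), -0.34)
[270.  163.7] 47 (array([-136.6,  -27.1,  139.2]), -1.767)
[272.5 172.8] 17 (array([-119.9,  -45.5,  128.2]), -1.934)
[320.9 206.1] 112 (array([120.6,  15.3, 121.6]), 1.445)
[295.  228.3] 63 (array([  15.8, -130.1,  131.1]), 3.021)
```

carry_out --moves '[{"jaw": 0,"dx": 0,"dy": 0,"dz": 0.008,"yaw": 0},{"jaw": 0,"dx": 0.001,"dy": 0,"dz": 0.008,"yaw": 0},{"jaw": 0,"dx": 0.001,"dy": 0,"dz": 0.008,"yaw": 0},{"jaw": 0,"dx": 0.001,"dy": 0,"dz": 0.006,"yaw": 0}]'

```text
t: 9.43
tool_pos: [0.7024, -0.0072, 0.1188]
orientation: [0.167, 3.134, 0.0]
force: [4.3, -1.4, 4.7]
opening: 0.0003
gripper_force: 2.8
```

carry_out --moves '[{"jaw": 0,"dx": 0,"dy": 0,"dz": 0.003,"yaw": 0},{"jaw": 0,"dx": 0,"dy": 0,"dz": 0.002,"yaw": 0}]'

```text
t: 9.68
tool_pos: [0.7015, -0.0071, 0.1134]
orientation: [0.168, 3.137, 0.0]
force: [3.3, -0.5, 4.5]
opening: 0.0009
gripper_force: 2.5
```

```bash
python3 -c "
from h import *
where()
im=read_camera('side')
for c,a in blobs('side',im[:,:,::-1],(255,100,335,250)):
    w=wheel(c)
    if 110<w[0][2]<140: print(c.round(1),a,w)
"
```

```text
slab mm [ 97.    0.2 -46.6] tooly err -0.0 F [ 3.3 -0.5  4.5] t 9.675
[289.7 132.8] 74 (array([-37. , 115.7, 121.5]), -0.309)
[271.3 148.9] 56 (array([-130.8,   21.2,  132.5]), -1.41)
[286.8 218. ] 50 (array([ -29.5, -130.9,  134.2]), -2.92)
[319.  221.4] 98 (array([119.8, -28.6, 123.1]), 1.805)
```

carry_out --moves '[{"jaw": 0,"dx": 0,"dy": 0,"dz": 0.001,"yaw": 0},{"jaw": 0,"dx": 0,"dy": 0,"dz": 0.001,"yaw": 0},{"jaw": 0,"dx": 0,"dy": 0,"dz": 0.001,"yaw": 0}]'

```text
t: 10.1
tool_pos: [0.7011, -0.0071, 0.1102]
orientation: [-0.168, -3.137, -0.0]
force: [1.8, 0.4, 3.8]
opening: 0.0007
gripper_force: 2.4
```

carry_out --moves '[{"jaw": 0,"dx": 0,"dy": 0,"dz": 0.001,"yaw": 0},{"jaw": 0,"dx": 0,"dy": 0,"dz": 0,"yaw": 0}]'

```text
t: 10.35
tool_pos: [0.7009, -0.0071, 0.1089]
orientation: [-0.168, -3.136, -0.0]
force: [-0.1, -0.4, 3.8]
opening: 0.0004
gripper_force: 1.8
```

carry_out --moves '[{"jaw": 0,"dx": 0,"dy": 0,"dz": 0.001,"yaw": 0},{"jaw": 0,"dx": 0,"dy": 0,"dz": 0,"yaw": 0}]'

```text
t: 10.6
tool_pos: [0.701, -0.0071, 0.1083]
orientation: [-0.168, -3.136, -0.0]
force: [-0.7, -0.2, 5.8]
opening: 0.0003
gripper_force: 2.3
```

```bash
python3 -c "
from h import *
where()
im=read_camera('side')
for c,a in blobs('side',im[:,:,::-1],(255,100,335,250)):
    w=wheel(c)
    if 110<w[0][2]<140: print(c.round(1),a,w)
"
```

```text
slab mm [ 96.5   0.2 -51.7] tooly err -0.0 F [-0.7 -0.2  5.8] t 10.6
[271.5 147.1] 52 (array([-130.1,   26.9,  132.9]), -1.367)
[285.8 216. ] 49 (array([ -35.6, -128.9,  133.7]), -2.872)
[318.3 223.5] 94 (array([117.9, -36.1, 123.3]), 1.868)
```

carry_out --moves '[{"jaw": 0,"dx": 0,"dy": 0,"dz": 0.001,"yaw": 0},{"jaw": 0,"dx": 0,"dy": 0,"dz": 0,"yaw": 0}]'

```text
t: 10.9
tool_pos: [0.7011, -0.0071, 0.1081]
orientation: [-0.168, -3.137, -0.0]
force: [-4.0, 0.3, 8.7]
opening: 0.0006
gripper_force: 4.0
```

The tip has stalled and the force has risen to about 9 N, so the bed has met its stop. I'll back the hand off.

carry_out --moves '[{"jaw": 0,"dx": 0,"dy": 0,"dz": -0.04,"yaw": 0},{"jaw": 0,"dx": -0.01,"dy": 0,"dz": -0.048,"yaw": 0},{"jaw": 0,"dx": 0,"dy": 0,"dz": -0.048,"yaw": 0},{"jaw": 0,"dx": 0,"dy": 0,"dz": -0.05,"yaw": 0},{"jaw": 0,"dx": 0,"dy": 0,"dz": -0.04,"yaw": 0},{"jaw": 0,"dx": 0,"dy": 0,"dz": -0.04,"yaw": 0},{"jaw": 0,"dx": 0,"dy": 0,"dz": 0,"yaw": 0},{"jaw": 0,"dx": 0,"dy": 0,"dz": 0,"yaw": 0}]'

```text
t: 11.9
tool_pos: [0.7111, -0.0082, 0.3716]
orientation: [-0.168, -3.135, -0.0]
force: [-0.4, -0.2, -0.5]
opening: 0.0008
gripper_force: 0.0
```

```bash
python3 -c "
from h import *
where()
im=read_camera('side')
for c,a in blobs('side',im[:,:,::-1],(255,100,335,250)):
    w=wheel(c)
    if 110<w[0][2]<140: print(c.round(1),a,w)
cv2.imwrite('pics/end.png',im[:,:,::-1])
a=cv2.imread('pics/side0.png')[:,:,::-1]; d=np.abs(a.astype(int)-im)[170:330,120:282].max(2)>40; print('bystander px changed',d.sum())"
```

```text
slab mm [1.067e+02 2.000e-01 2.116e+02] tooly err -0.0 F [-0.4 -0.2 -0.5] t 11.9
[303.5 145.7] 89 (array([ 28.7, 117.3, 120.7]), 0.24)
[271.5 147.1] 54 (array([-130.1,   26.9,  132.8]), -1.367)
[273.1 172.6] 20 (array([-116.5,  -43.1,  124.3]), -1.925)
[285.6 216. ] 51 (array([ -36.2, -129.2,  134.2]), -2.868)
[318.3 223.6] 95 (array([118.1, -36.1, 123.5]), 1.868)
bystander px changed 1569
```

View pics/end.png

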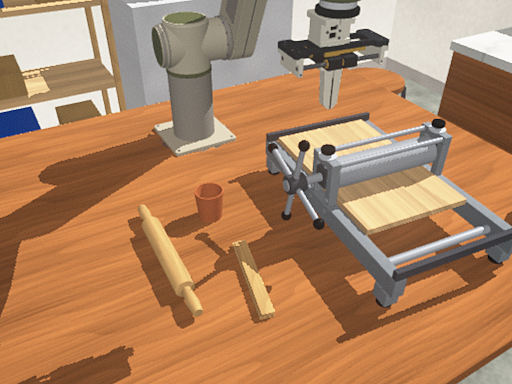

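The final picture shows the bed against the near stop at about (275,140), with a spoke just past upright at (304,146). The cup, strips and pin are where they were, and the hand is clear.

```bash
python3 -c "
from plant import *
print(close_job())"
```

```text
the job is handed in; nothing more can be done
None
```

The bed is wound home against its near stop, the hand is clear, the cup, pin and strips look unmoved in the final picture, and the job is handed in; no verdict was returned.

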